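# Weigh the touring puppet's two cases

### The arm

A 6-joint arm with a two-finger parallel gripper is mounted at the origin on the work surface. World frame = base frame: x ahead of the robot, y to its left, z up, the work surface at z = 0. Lengths are in m, angles in rad, forces in N, time in s.
With the tool pointing down it reaches from about 0.3 to 0.875 m from the base axis. Payload 6.4 kg.
Tool frame: the origin (TCP) lies between the finger pads; the fingertips stand 25 mm ahead of it and the grasp point (between the pads) lies 6 mm ahead of it; z points along the fingers, y is the line along which they close (so a half turn about z gives the same grasp; the last joint's range is limited). The gripper opens to 85 mm and grips with 20 to 120 N. Pads are 22 mm wide; open, the fingers measure 114 mm over their backs; the gripper's body (76 mm by 85 mm) begins 54 mm behind the grasp point. The pads swing forward as they close: fully open they stand 13 mm farther back than shut.
Start: joints at [-1.478, 0.181, 1.607, -0, 1.354, -0.206], TCP at [0.169, -0.55, 0.256] pointing down, gripper open.
Joint ranges: [-2.99, 2.99], [-0.89, 2.07], [0.3, 2.58], [-1.14, 4.28], [0, 2.63], [-3.12, 3.12]. Speed limits (rad/s): [2.57, 2.57, 3.01, 3.14, 3.14, 3.14].

### API

Orientations are given as a unit quaternion [w, x, y, z].
In Python, from bench import ctrl gives the robot as it stands.
- The arm moves only by the tool servo_tool, never from a script. Its argument "series" is text: rows parted by semicolons, each of 7 numbers parted by spaces: the gripper command: -1 is fully open, 1 is shut, values between are in proportion, then the shift along the tool's x, y, z in m, then the turn, a rotation vector about the tool's x, y, z in degrees. A call has 1 to 12 rows; each row is the pose to reach, as a shift and turn from the pose commanded when the call began, along the tool's axes at that moment; what a row does not reach only later rows make up. A row lasts 1/12 s, in which the tool goes at most 41.7 mm and 7.16 degrees, less where a joint would pass 70% of its speed; a pose out of reach is approached as far as the arm can. A call with a gripper value outside its range is refused whole. The fingers move at their own pace and stop on an object; the grip force is fixed at half the most. Time passes only in rows, so rows that repeat a pose let the fingers close. It gives the time, the measured TCP pose, the force, the opening and the grip force at its end, in the units of the state.
- ctrl.get_obs(): the state, without advancing time (a new reading comes with each control period).
- ctrl.camera(name): name is "scene" or "top"; returns a dict with "img" (420x560x3 uint8, red, green, blue), "z_map" (420x560 float32, m along the optical axis (not along the pixel's ray), 0 where there is no reading), "fovy" (degrees; the focal length in pixels is half the picture's height over the tangent of half this angle, whatever the lens; pixels are square), "cx", "cy" (the principal point, pixels), "extrinsics" (4x4, takes a point from camera to world coordinates). Camera axes: x right, y down, z forward; pixel columns grow to the right and rows downward; lengths in m; the calibration is good to about 2 mm. A picture is of the moment at which its call begins.
- ctrl.hand_in(): hands the job in; it is judged then, once.
The state is a dict: "time_s": time; "q": joint angles; "dq": joint speeds; "joint_efforts": joint torques, N m; "eef_pos": TCP position; "eef_rot": TCP orientation; "wrist_force": force on the tool from outside, world axes, zero at the start; "torque": the same for the moment, N m; "opening": opening from 0.0 (shut) to 1.0 (fully open); "grasp_force": force on a finger pad.
Only numpy, scipy, OpenCV 4.12 (cv2) and the standard library are available. Lean on these libraries where they do the work, as an engineer would, in place of code of your own. Each camera call takes 0.05 s, during which the arm holds its last target. There are 200 camera calls.

### The job

Weigh the touring puppet's two cases on the bench scale: press the green zero key fully down, set the dark wooden case flat in the middle of the steel platform with its long side parallel to the row of keys, press the yellow add key fully down, stack the red tin squarely on top of the wooden case, long side along long side, and press the blue total key fully down. Press one key at a time, each only at its turn, put the cases down rather than letting them drop, and leave both stacked on the scale. Do not disturb the glue bottle, the cup or the screwdriver.

Things in the scene. Friction and masses are not known exactly. Their poses are not given: they have to be found in the camera images.
- scale: grey bench scale, fixed to the table, 360 mm (its x) by 230 mm (its y), deck 40 mm high; origin at the centre of its underside, z up. The end towards its -x (nearer the robot) carries a small grey-green display and, 85 mm from the origin, a row of three round keys along its y, at -65, 0 and +65 mm; which colour sits where varies. A steel platform covers the +x end
- platform (a point): centre of the top of the steel weighing platform, 210 mm (scale x) by 222 mm (scale y), 56 mm above the table, 70 mm from the scale's origin along its +x; axes as the scale's
- green_key (a joint): green key of the scale: reads 0 when up, grows as it is pressed straight down, to 0.006 m fully down; spring: starts to move at about 1.5 N, fully down at about 5 N, comes up by itself when let go. It zeroes the scale and is the first to press.
- green_key_top (a point): centre of the top face of the round green key cap (32 mm diameter, sticks up 10 mm from a grey collar 48 mm across, 12 mm high, on the scale's deck); 62 mm above the table when up, and goes down with the cap
- yellow_key (a joint): yellow key of the scale: reads 0 when up, grows as it is pressed straight down, to 0.006 m fully down; spring: starts to move at about 1.5 N, fully down at about 5 N, comes up by itself when let go. It adds the load on the platform and is pressed when only the wooden case lies there.
- yellow_key_top (a point): centre of the top face of the round yellow key cap (32 mm diameter, sticks up 10 mm from a grey collar 48 mm across, 12 mm high, on the scale's deck); 62 mm above the table when up, and goes down with the cap
- blue_key (a joint): blue key of the scale: reads 0 when up, grows as it is pressed straight down, to 0.006 m fully down; spring: starts to move at about 1.5 N, fully down at about 5 N, comes up by itself when let go. It gives the total and is pressed last, with both cases stacked.
- blue_key_top (a point): centre of the top face of the round blue key cap (32 mm diameter, sticks up 10 mm from a grey collar 48 mm across, 12 mm high, on the scale's deck); 62 mm above the table when up, and goes down with the cap
- wood_case: closed dark wooden case with brass clasps, a plain block 150 mm (its x) by 64 mm (its y) by 50 mm high, 0.3 to 0.65 kg; origin at the centre of its underside, z up; stands on the table to one side of the scale
- wood_top (a point): centre of the flat top of the wooden case, 50 mm above its underside; axes as the case's
- red_tin: closed red tin with a white top panel, a plain block 120 mm (its x) by 60 mm (its y) by 45 mm high, 0.2 to 0.45 kg; origin at the centre of its underside, z up; stands on the table on the other side of the scale
- glue_bottle: pale greyish-white glue bottle with yellow cap, 60 mm across, 170 mm high, loose; origin at the centre of its underside. To be left alone
- bead_cup: terracotta cup, 80 mm across, 85 mm high, loose; origin at the centre of its underside. To be left alone
- screwdriver: screwdriver with orange handle, 200 mm long along its x, 26 mm thick, lying on the table; origin under its middle. To be left alone
Not all that is in view belongs to the job. Leave any turquoise look-alike of the wood_case alone.

How it is judged:
On the way, in this order (a step that is already met when the one before it is completed fails the run):
1. the green key is pressed fully down (4.5 mm or more) (value of joint green_key above 0.0045 m), for 0.06 s.
2. the wooden case stands flat and released in the middle of the platform, long side parallel to the key row (x of wood_case in the frame of platform between -0.025 and 0.025 m and y of wood_case in the frame of platform between -0.025 and 0.025 m and z of wood_case in the frame of platform between -0.006 and 0.006 m and angle between wood_case's own z axis and vertical below 0.06 rad and angle between the x axis of wood_case and the y axis of scale, either way round below 0.2 rad and contact force between the fingers and wood_case below 0.2 N and linear speed of wood_case below 0.02 m/s and angular speed of wood_case below 0.15 rad/s), for 0.2 s.
3. the yellow key is pressed fully down (4.5 mm or more) (value of joint yellow_key above 0.0045 m), for 0.06 s.
4. the red tin stands squarely and released on the wooden case (x of wood_case in the frame of platform between -0.025 and 0.025 m and y of wood_case in the frame of platform between -0.025 and 0.025 m and z of wood_case in the frame of platform between -0.006 and 0.006 m and angle between each of wood_case, red_tin's own z axis and vertical below 0.06 rad and angle between the x axis of wood_case and the y axis of scale, either way round below 0.2 rad and x of red_tin in the frame of wood_top between -0.012 and 0.012 m and y of red_tin in the frame of wood_top between -0.012 and 0.012 m and z of red_tin in the frame of wood_top between -0.006 and 0.006 m and angle between the x axis of red_tin and the x axis of wood_case, either way round below 0.15 rad and contact force between the fingers and red_tin below 0.2 N and linear speed of each of red_tin, wood_case below 0.02 m/s and angular speed of each of red_tin, wood_case below 0.15 rad/s), for 0.2 s.
5. the blue key is pressed fully down (4.5 mm or more) (value of joint blue_key above 0.0045 m), for 0.06 s.
At the end, for the whole second after the job is handed in: Wooden case flat on the platform, centred within 25 mm along each scale axis, long side within 0.2 rad of the key row; red tin flat on it, centred within 12 mm along each case axis, long sides within 0.15 rad; both released and at rest; all keys up (under 1.5 mm) (all of step 4 and contact force between the fingers and wood_case below 0.2 N and value of joint each of green_key, yellow_key, blue_key below 0.0015 m); the robot touches nothing.
It fails at once if two keys are pressed at the same time (value of joint each of green_key, yellow_key above 0.003 m or value of joint each of yellow_key, blue_key above 0.003 m or value of joint each of green_key, blue_key above 0.003 m).
It fails at once if a key is pressed out of turn: green with a case on the platform, yellow without the wooden case or with the tin on it, blue before both are stacked ((value of joint green_key above 0.003 m and ((horizontal distance between wood_case and platform below 0.06 m and z of wood_case in the frame of platform below 0.015 m) or (horizontal distance between red_tin and platform below 0.06 m and z of red_tin in the frame of platform below 0.065 m))) or (value of joint yellow_key above 0.003 m and (not (horizontal distance between wood_case and platform below 0.06 m and z of wood_case in the frame of platform below 0.015 m) or (horizontal distance between red_tin and platform below 0.06 m and z of red_tin in the frame of platform below 0.065 m))) or (value of joint blue_key above 0.003 m and not ((horizontal distance between wood_case and platform below 0.06 m and z of wood_case in the frame of platform below 0.015 m) and (horizontal distance between red_tin and platform below 0.06 m and z of red_tin in the frame of platform below 0.065 m)))).
It fails at once if a case is dropped (faster than 0.6 m/s out of the gripper, a fall of about 20 mm) ((contact force between the fingers and wood_case below 0.2 N and linear speed of wood_case above 0.6 m/s) or (contact force between the fingers and red_tin below 0.2 N and linear speed of red_tin above 0.6 m/s)).
It fails at once if the glue bottle, the cup or the screwdriver is moved by more than 20 mm (distance of any of glue_bottle, bead_cup, screwdriver from where it was at the start of the episode above 0.02 m).
It also fails if it takes over 72 s, if anything falls off the work surface, if the arm or the gripper's body presses on something with over 40 N, if the wrist force passes 120 N, or if a joint passes its speed limit or range.

## Working session

There is one attempt and no reset: what is moved stays moved. The work goes in short steps, Python scripts to look and compute and a tool call to move; the robot and the scene stay as the last step left them, time stands still between calls to the robot, and variables do not carry over. Pictures are saved under pics/ and viewed, at most 10 in all, crops included, and the job is handed in when it is done.

Besides the shell and the picture viewer there is one more tool, called after "Call:" by a JSON object that holds its "name" and its "arguments". servo_tool: Moves the arm, as the interface text tells. Its arguments: {"type":"object","properties":{"series":{"type":"string"}},"required":["series"]}

```bash
ls; mkdir -p pics; cat > h.py <<'E'
import numpy as np, cv2
from bench import ctrl
def look(n):
    c=ctrl.camera(n); im=c["img"]; z=c["z_map"]; h,w=z.shape
    f=h/2/np.tan(np.radians(c["fovy"])/2)
    u,v=np.meshgrid(np.arange(w),np.arange(h))
    P=np.stack([(u-c["cx"])/f*z,(v-c["cy"])/f*z,z],-1)
    E=np.array(c["extrinsics"]); W=P@E[:3,:3].T+E[:3,3]
    return im,W,z,E,f
E
python3 - <<'E'
from h import *
for n in("top","scene"):
    im,W,z,E,f=look(n); np.savez(n+"0.npz",im=im,W=W,z=z)
    cv2.imwrite(f"pics/{n}0.png",im[:,:,::-1]); print(n,E.round(3).tolist(),f)
o=ctrl.get_obs(); print(o)
E
```

```text
pics
top [[0.015, -0.995, 0.101, 0.439], [-1.0, -0.017, -0.019, 0.063], [0.021, -0.101, -0.995, 1.372], [0.0, 0.0, 0.0, 1.0]] 461.0607197975078
scene [[0.856, 0.374, -0.357, 1.148], [0.517, -0.597, 0.614, -0.929], [0.017, -0.71, -0.704, 1.187], [0.0, 0.0, 0.0, 1.0]] 523.7424168153503
{'time_s': 0.1, 'q': array([-1.47829963e+00,  1.81463299e-01,  1.60791440e+00,  7.30516194e-06,
        1.35380743e+00, -2.06318775e-01]), 'dq': array([-6.12243257e-04, -1.30586740e-03, -2.63399440e-03, -2.30170491e-04,
       -2.19790357e-03,  4.74855416e-05]), 'joint_efforts': array([-7.07542640e-04, -4.45881557e+01, -3.52240849e+01, -3.70695616e-04,
        4.07099389e-03, -1.36144783e-05]), 'eef_pos': array([ 0.16923817, -0.54904666,  0.25547307]), 'eef_rot': array([-7.94743491e-04,  9.88859215e-01,  1.48851664e-01,  4.88506572e-05]), 'wrist_force': array([ 0.36160884, -0.04643522,  0.30400016]), 'torque': array([-0.01087509,  0.00582345,  0.00929429]), 'grasp_force': 0.0, 'opening': 1.0039533034374384}
```

View pics/top0.png

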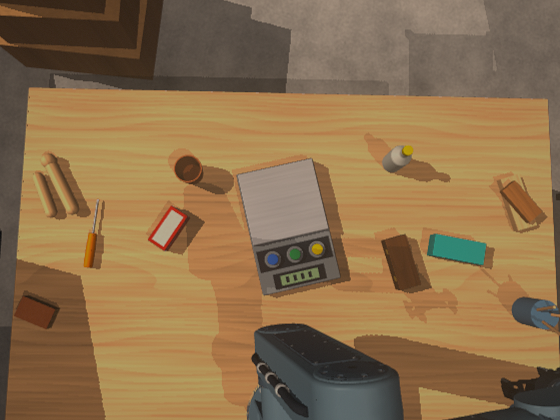

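View pics/scene0.png

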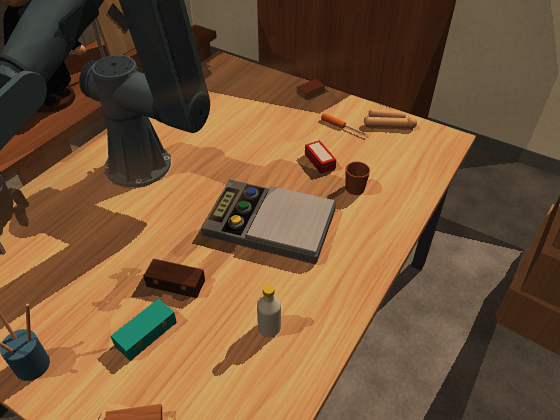

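The top view shows the wooden case at (402,262), the tin at (168,228), the blue, green and yellow keys at (272,259), (295,254) and (317,249), and the platform at about (285,200). The turquoise decoy is at (457,250), the bottle at (398,158), the cup at (188,168) and the screwdriver at (93,235).

```bash
cat >> h.py <<'E'
def rect(W,box,zlo,zhi,extra=None):
    u0,u1,v0,v1=box; S=W[v0:v1,u0:u1]; m=(S[...,2]>zlo)&(S[...,2]<zhi)
    m=cv2.morphologyEx(m.astype(np.uint8),cv2.MORPH_OPEN,np.ones((3,3),np.uint8))
    n,l,s,_=cv2.connectedComponentsWithStats(m); k=1+np.argmax(s[1:,4]); p=S[l==k]
    r=cv2.minAreaRect((p[:,:2]*1000).astype(np.float32))
    b=cv2.boxPoints(r); e=[b[1]-b[0],b[2]-b[1]]; e=max(e,key=np.linalg.norm)
    return np.array(r[0])/1000,sorted(r[1]),np.degrees(np.arctan2(e[1],e[0]))%180,np.median(p[:,2]),len(p)
def keys(im,W,box=(230,350,220,300)):
    u0,u1,v0,v1=box; hsv=cv2.cvtColor(im,cv2.COLOR_RGB2HSV)[v0:v1,u0:u1]; S=W[v0:v1,u0:u1]
    out={}
    for n,a,b in(("blue",100,130),("green",45,90),("yellow",20,35)):
        m=(hsv[...,0]>=a)&(hsv[...,0]<=b)&(hsv[...,1]>110)&(S[...,2]>.056)
        p=S[m]; out[n]=(np.median(p,0),len(p), (p.max(0)+p.min(0))/2)
    return out
E
python3 - <<'E'
from h import *
d=np.load("top0.npz"); im,W=d["im"],d["W"]
pr=lambda n,r:print(n,*[np.round(x,4) for x in r])
pr("wood",rect(W,(375,430,225,300),.04,.06))
pr("tin",rect(W,(140,195,200,258),.035,.055))
pr("plat",rect(W,(230,350,150,250),.05,.062))
pr("turq",rect(W,(420,495,225,275),.03,.08))
for k,v in keys(im,W).items(): pr(k,v)
pr("bottle",rect(W,(375,420,135,180),.03,.2));pr("cup",rect(W,(170,210,145,190),.06,.1))
E
```

```text
wood [ 0.4366 -0.3241] [ 65.6937 150.6803] 16.8767 0.0503 1193
tin [0.5241 0.3511] [ 61.4005 119.3566] 147.4253 0.0452 882
plat [0.6054 0.022 ] [210.5266 222.253 ] 103.7254 0.0562 5266
turq [ 0.4758 -0.4888] [ 64.8242 152.0461] 79.9148 0.05 1214
blue [0.4378 0.0498 0.0624] 84 [0.4391 0.0486 0.0627]
green [ 0.4528 -0.0135  0.0625] 84 [0.4529 0.018  0.7142]
yellow [ 0.4693 -0.0772  0.062 ] 88 [ 0.4705 -0.0773  0.0626]
bottle [ 0.7323 -0.3037] [53.0964 59.0712] 37.3016 0.1141 537
cup [0.7037 0.3092] [38.1504 78.1654] 141.2577 0.0808 141
```

```bash
cat > go.py <<'E'
import sys
from h import *
from scipy.spatial.transform import Rotation as R
# go.py x y z yaw : shift and turn in tool axes to reach the world pose, tool down
def main():
    x,y,z,yaw=map(float,sys.argv[1:5]); o=ctrl.get_obs(); w,a,b,c=o["eef_rot"]
    r=R.from_quat([a,b,c,w]); g=R.from_euler("z",yaw,degrees=True)*R.from_euler("x",180,degrees=True)
    print("t",o["time_s"],"pos",o["eef_pos"].round(4),"F",o["wrist_force"].round(1),"open",round(o["opening"],3))
    d=r.inv().apply(np.array([x,y,z])-o["eef_pos"]); t=(r.inv()*g).as_rotvec(degrees=True)
    print("shift",d.round(4),"turn",t.round(2),"rows",np.linalg.norm(d)/.0417,np.abs(t).max()/7.16)
if __name__=="__main__": main()
E
python3 go.py .4537 -.014 .12 17
```

```text
t 0.1 pos [ 0.1692 -0.549   0.2555] F [ 0.4 -0.   0.3] open 1.004
shift [ 0.4293 -0.4274  0.1363] turn [-0.09 -0.02  0.12] rows 14.890260026676025 0.016867995187323657
```

Call:
{"name": "servo_tool", "arguments": {"series": "1 0.429 -0.427 0.06 0 0 0;1 0.429 -0.427 0.06 0 0 0;1 0.429 -0.427 0.06 0 0 0;1 0.429 -0.427 0.06 0 0 0;1 0.429 -0.427 0.06 0 0 0;1 0.429 -0.427 0.06 0 0 0;1 0.429 -0.427 0.06 0 0 0;1 0.429 -0.427 0.06 0 0 0;1 0.429 -0.427 0.06 0 0 0;1 0.429 -0.427 0.06 0 0 0;1 0.429 -0.427 0.06 0 0 0;1 0.429 -0.427 0.06 0 0 0"}}

```text
time_s: 1.1
eef_pos: [0.4033, -0.1082, 0.2068]
eef_rot: [0.0, 0.989, 0.149, 0.0]
wrist_force: [0.6, -0.2, 0.7]
opening: -0.0
grasp_force: 0.0
```

```bash
python3 go.py .4537 -.014 .10 17
```

```text
t 1.1 pos [ 0.4033 -0.1082  0.2068] F [ 0.6 -0.2  0.7] open -0.0
shift [ 0.0758 -0.0753  0.1068] turn [ 0.02 -0.02  0.1 ] rows 3.6228959707108115 0.014421726717050363
```

Call:
{"name": "servo_tool", "arguments": {"series": "1 0.076 -0.075 0.04 0 0 0;1 0.076 -0.075 0.04 0 0 0;1 0.076 -0.075 0.04 0 0 0;1 0.076 -0.075 0.04 0 0 0;1 0.076 -0.075 0.107 0 0 0;1 0.076 -0.075 0.107 0 0 0;1 0.076 -0.075 0.107 0 0 0;1 0.076 -0.075 0.107 0 0 0"}}

```text
time_s: 1.77
eef_pos: [0.4522, -0.0162, 0.0991]
eef_rot: [-0.001, 0.989, 0.149, -0.002]
wrist_force: [-0.3, 0.0, 0.2]
opening: -0.003
grasp_force: 0.0
```

```bash
python3 go.py .4537 -.014 .080 17; python3 - <<'E'
from h import *
im,W,z,E,f=look("scene"); cv2.imwrite("pics/s1.png",cv2.resize(im[120:300,160:360,::-1],None,fx=3,fy=3))
E
```

```text
t 1.7667 pos [ 0.4522 -0.0162  0.0991] F [-0.3  0.   0.2] open -0.003
shift [ 0.0022 -0.0016  0.0191] turn [-0.12  0.19  0.1 ] rows 0.46337739621118434 0.027049992805089195
```

View pics/s1.png

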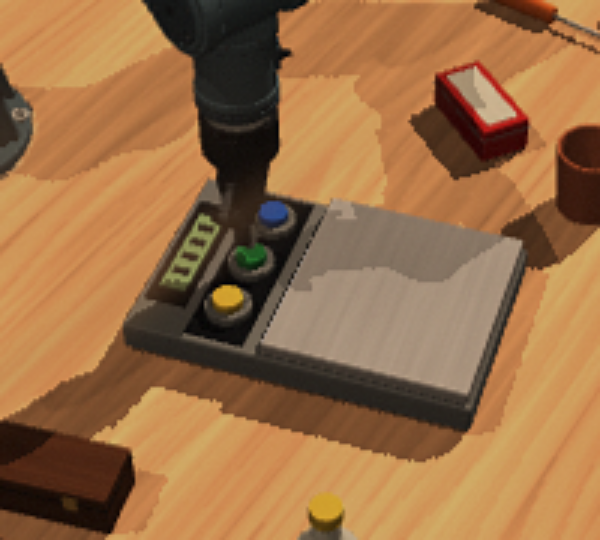

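The closed fingertips are just above the green key, at crop pixel (250,250), and over the cap. I'll press in small steps.

Call:
{"name": "servo_tool", "arguments": {"series": "1 0.001 0 0.012 0 0 0;1 0.001 0 0.016 0 0 0;1 0.001 0 0.018 0 0 0;1 0.001 0 0.018 0 0 0"}}

```text
time_s: 2.15
eef_pos: [0.4559, -0.0167, 0.0835]
eef_rot: [0.001, 0.989, 0.149, 0.001]
wrist_force: [1.0, -1.8, 3.0]
opening: 0.002
grasp_force: 1.7
```

Call:
{"name": "servo_tool", "arguments": {"series": "1 0 0 0.002 0 0 0;1 0 0 0.004 0 0 0;1 0 0 0.004 0 0 0"}}

```text
time_s: 2.4
eef_pos: [0.456, -0.0167, 0.0807]
eef_rot: [0.001, 0.989, 0.149, 0.001]
wrist_force: [-6.5, -1.8, 21.9]
opening: 0.0
grasp_force: 11.5
```

Call:
{"name": "servo_tool", "arguments": {"series": "1 0 0 0 0 0 0;1 0 0 -0.03 0 0 0;1 0 0 -0.07 0 0 0;1 0 0 -0.07 0 0 0"}}

```text
time_s: 2.73
eef_pos: [0.4583, -0.0168, 0.1545]
eef_rot: [0.002, 0.989, 0.149, 0.005]
wrist_force: [2.1, 0.7, 1.1]
opening: -0.0
grasp_force: 0.0
```

```bash
python3 go.py .4366 -.3241 .13 16.9
```

```text
t 2.7333 pos [ 0.4583 -0.0168  0.1545] F [2.1 0.7 1.1] open -0.0
shift [-0.1115  0.2871  0.0251] turn [ 0.32 -0.5   0.24] rows 7.410004175256987 0.0693720887662627
```

Call:
{"name": "servo_tool", "arguments": {"series": "-1 -0.11 0.287 0 0 0 0;-1 -0.11 0.287 0 0 0 0;-1 -0.11 0.287 0 0 0 0;-1 -0.11 0.287 0 0 0 0;-1 -0.11 0.287 0 0 0 0;-1 -0.11 0.287 0 0 0 0;-1 -0.11 0.287 0 0 0 0;-1 -0.11 0.287 0 0 0 0;-1 -0.11 0.287 0.025 0 0 0;-1 -0.11 0.287 0.025 0 0 0;-1 -0.11 0.287 0.025 0 0 0"}}

```text
time_s: 3.65
eef_pos: [0.4327, -0.321, 0.1215]
eef_rot: [-0.002, 0.989, 0.149, -0.001]
wrist_force: [0.1, 0.1, -0.1]
opening: 1.0
grasp_force: 0.0
```

```bash
python3 go.py .4366 -.3241 .04 16.9
```

```text
t 3.65 pos [ 0.4327 -0.321   0.1215] F [ 0.1  0.1 -0.1] open 1.0
shift [0.003  0.0045 0.0815] turn [-0.26  0.1   0.2 ] rows 1.9575851420540684 0.036778903292354746
```

Call:
{"name": "servo_tool", "arguments": {"series": "-1 0.003 0.0045 0.01 0 0 0;-1 0.003 0.0045 0.03 0 0 0;-1 0.003 0.0045 0.055 0 0 0;-1 0.003 0.0045 0.075 0 0 0;-1 0.003 0.0045 0.082 0 0 0;-1 0.003 0.0045 0.082 0 0 0;1 0.003 0.0045 0.082 0 0 0;1 0.003 0.0045 0.082 0 0 0;1 0.003 0.0045 0.082 0 0 0;1 0.003 0.0045 0.082 0 0 0;1 0.003 0.0045 0.082 0 0 0;1 0.003 0.0045 0.082 0 0 0"}}

```text
time_s: 4.65
eef_pos: [0.4391, -0.3267, 0.0429]
eef_rot: [0.001, 0.989, 0.149, 0.001]
wrist_force: [0.5, 2.2, 6.5]
opening: 0.74
grasp_force: 68.8
```

Call:
{"name": "servo_tool", "arguments": {"series": "1 0 0 -0.02 0 0 0;1 0 0 -0.05 0 0 0;1 0 0 -0.09 0 0 0;1 0 0 -0.12 0 0 0;1 0 0 -0.13 0 0 0;1 0 0 -0.13 0 0 0;1 0 0 -0.13 0 0 0"}}

```text
time_s: 5.23
eef_pos: [0.4376, -0.3256, 0.17]
eef_rot: [-0.0, 0.989, 0.149, -0.0]
wrist_force: [0.2, -0.2, -6.3]
opening: 0.738
grasp_force: 69.2
```

```bash
python3 go.py .6054 .022 .17 103.7
```

```text
t 5.2333 pos [ 0.4376 -0.3256  0.17  ] F [ 0.2 -0.2 -6.3] open 0.738
shift [ 2.627e-01 -2.828e-01  1.000e-04] turn [-4.000e-02 -1.000e-02 -8.658e+01] rows 9.255620659213758 12.092617150998718
```

Call:
{"name": "servo_tool", "arguments": {"series": "1 0.02 -0.021 0 0 0 -4;1 0.045 -0.048 0 0 0 -11;1 0.07 -0.075 0 0 0 -18;1 0.095 -0.102 0 0 0 -25;1 0.12 -0.129 0 0 0 -32;1 0.145 -0.156 0 0 0 -39;1 0.17 -0.183 0 0 0 -46;1 0.195 -0.21 0 0 0 -53;1 0.22 -0.237 0 0 0 -60;1 0.242 -0.26 0 0 0 -67;1 0.257 -0.277 0 0 0 -74;1 0.263 -0.283 0 0 0 -80"}}

```text
time_s: 6.23
eef_pos: [0.6049, 0.0257, 0.1668]
eef_rot: [-0.003, 0.658, 0.753, -0.001]
wrist_force: [-0.8, 0.3, -5.4]
opening: 0.735
grasp_force: 69.0
```

Call:
{"name": "servo_tool", "arguments": {"series": "1 0 0 0 0 0 -5;1 0 0 0 0 0 -6.6;1 0 0 0 0 0 -6.6;1 0 0 0 0 0 -6.6"}}

```text
time_s: 6.57
eef_pos: [0.6044, 0.0221, 0.1678]
eef_rot: [-0.002, 0.618, 0.786, -0.001]
wrist_force: [1.2, -0.7, -5.4]
opening: 0.736
grasp_force: 69.0
```

```bash
python3 go.py .6054 .022 .099 103.7
```

```text
t 6.5667 pos [0.6044 0.0221 0.1678] F [ 1.2 -0.7 -5.4] open 0.736
shift [-0.0005  0.0013  0.0688] turn [-0.28 -0.11 -0.05] rows 1.6497477160631455 0.03859072435735972
```

Call:
{"name": "servo_tool", "arguments": {"series": "1 0 0.001 0.02 0 0 0;1 0 0.001 0.045 0 0 0;1 0 0.001 0.06 0 0 0;1 0 0.001 0.064 0 0 0;1 0 0.001 0.066 0 0 0;1 0 0.001 0.066 0 0 0"}}

```text
time_s: 7.07
eef_pos: [0.6069, 0.0219, 0.1045]
eef_rot: [-0.0, 0.618, 0.786, -0.0]
wrist_force: [-0.5, -0.6, -4.0]
opening: 0.741
grasp_force: 68.8
```

Call:
{"name": "servo_tool", "arguments": {"series": "1 0 0 0.001 0 0 0;1 0 0 0.002 0 0 0;1 0 0 0.003 0 0 0;1 0 0 0.004 0 0 0;1 0 0 0.0045 0 0 0;1 0 0 0.0045 0 0 0"}}

```text
time_s: 7.57
eef_pos: [0.607, 0.0221, 0.1005]
eef_rot: [0.0, 0.618, 0.787, 0.0]
wrist_force: [0.2, 0.4, -5.2]
opening: 0.736
grasp_force: 68.8
```

Call:
{"name": "servo_tool", "arguments": {"series": "1 0 0 0.001 0 0 0;1 0 0 0.0018 0 0 0;1 0 0 0.0026 0 0 0;1 0 0 0.0026 0 0 0"}}

```text
time_s: 7.9
eef_pos: [0.6073, 0.0221, 0.099]
eef_rot: [0.0, 0.618, 0.787, 0.0]
wrist_force: [-4.9, 0.6, 5.3]
opening: 0.737
grasp_force: 69.9
```

Call:
{"name": "servo_tool", "arguments": {"series": "0.6 0 0 0 0 0 0;-1 0 0 0 0 0 0;-1 0 0 0 0 0 0;-1 0 0 0 0 0 0;-1 0 0 0 0 0 0;-1 0 0 -0.02 0 0 0;-1 0 0 -0.05 0 0 0;-1 0 0 -0.085 0 0 0;-1 0 0 -0.085 0 0 0;-1 0 0 -0.085 0 0 0"}}

```text
time_s: 8.73
eef_pos: [0.609, 0.0218, 0.1858]
eef_rot: [0.003, 0.618, 0.787, 0.001]
wrist_force: [0.1, -0.1, -1.5]
opening: 1.002
grasp_force: 0.0
```

```bash
python3 go.py .4695 -.0775 .13 103.7
```

```text
t 8.7333 pos [0.609  0.0218 0.1858] F [ 0.1 -0.1 -1.5] open 1.002
shift [-0.0633 -0.1594  0.0551] turn [0.32 0.13 0.02] rows 4.319133004027128 0.04486183258537608
```

Call:
{"name": "servo_tool", "arguments": {"series": "-1 -0.063 -0.159 0 0 0 0;1 -0.063 -0.159 0 0 0 0;1 -0.063 -0.159 0 0 0 0;1 -0.063 -0.159 0 0 0 0;1 -0.063 -0.159 0 0 0 0;1 -0.063 -0.159 0.04 0 0 0;1 -0.063 -0.159 0.07 0 0 0;1 -0.063 -0.159 0.085 0 0 0;1 -0.063 -0.159 0.085 0 0 0;1 -0.063 -0.159 0.085 0 0 0"}}

```text
time_s: 9.57
eef_pos: [0.4665, -0.0763, 0.0965]
eef_rot: [-0.002, 0.618, 0.786, -0.0]
wrist_force: [0.3, -0.0, 0.0]
opening: -0.001
grasp_force: 0.0
```

```bash
python3 go.py .4693 -.0775 .08 103.7; python3 - <<'E'
from h import *
im,W,z,E,f=look("top"); cv2.imwrite("pics/t2.png",cv2.resize(im[130:310,130:440,::-1],None,fx=2.5,fy=2.5))
print(rect(W,(230,345,150,230),.098,.112))
E
```

```text
t 9.5667 pos [ 0.4665 -0.0763  0.0965] F [ 0.3 -0.   0. ] open -0.001
shift [-0.0019  0.0025  0.0165] turn [-0.16 -0.13  0.01] rows 0.40348187079105924 0.02288349125083303
(array([0.6069115 , 0.02073268]), [64.77412414550781, 149.93875122070312], np.float32(103.67399), np.float64(0.10610695366982537), 1223)
```

View pics/t2.png

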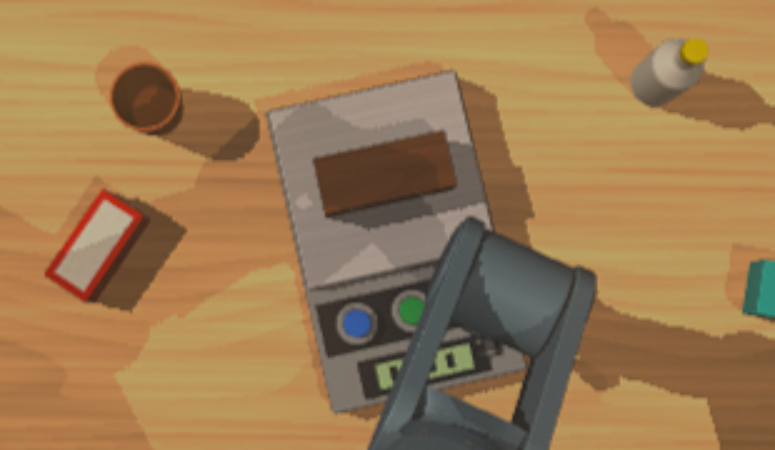

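The wooden case is centred on the platform, at about crop pixel (385,172). It measures (0.6069, 0.0207) at 103.7°, with its top at 0.106 m. The arm is over the yellow key, so I'll press it.

Call:
{"name": "servo_tool", "arguments": {"series": "1 0 0.001 0.01 0 0 0;1 0 0.001 0.014 0 0 0;1 0 0.001 0.016 0 0 0;1 0 0.001 0.018 0 0 0;1 0 0.001 0.018 0 0 0"}}

```text
time_s: 10.03
eef_pos: [0.4697, -0.0769, 0.081]
eef_rot: [0.001, 0.618, 0.787, 0.0]
wrist_force: [0.7, 0.3, 6.1]
opening: -0.0
grasp_force: 2.9
```

Call:
{"name": "servo_tool", "arguments": {"series": "1 0 0 0.0015 0 0 0;1 0 0 0.0015 0 0 0;1 0 0 0.0015 0 0 0"}}

```text
time_s: 10.28
eef_pos: [0.4698, -0.0769, 0.0808]
eef_rot: [0.001, 0.617, 0.787, 0.0]
wrist_force: [-5.4, 2.1, 20.1]
opening: -0.002
grasp_force: 10.3
```

Call:
{"name": "servo_tool", "arguments": {"series": "1 0 0 -0.03 0 0 0;1 0 0 -0.07 0 0 0;1 0 0 -0.11 0 0 0;1 0 0 -0.15 0 0 0;1 0 0 -0.15 0 0 0;1 0 0 -0.15 0 0 0"}}

```text
time_s: 10.78
eef_pos: [0.47, -0.0771, 0.2312]
eef_rot: [0.003, 0.617, 0.787, 0.001]
wrist_force: [0.3, -0.4, 0.0]
opening: 0.001
grasp_force: 0.0
```

```bash
python3 go.py .5241 .3511 .13 147.4
```

```text
t 10.7833 pos [ 0.47   -0.0771  0.2312] F [ 0.3 -0.4  0. ] open 0.001
shift [0.4035 0.1538 0.1005] turn [  0.18   0.31 -43.67] rows 10.631594908211452 6.098587924344431
```

Call:
{"name": "servo_tool", "arguments": {"series": "-1 0.04 0.015 0 0 0 -5;-1 0.08 0.031 0 0 0 -10;-1 0.12 0.046 0 0 0 -15;-1 0.16 0.061 0 0 0 -20;-1 0.2 0.076 0 0 0 -25;-1 0.24 0.092 0 0 0 -30;-1 0.28 0.107 0 0 0 -35;-1 0.32 0.122 0 0 0 -40;-1 0.355 0.136 0 0 0 -43.7;-1 0.385 0.147 0 0 0 -43.7;-1 0.4035 0.154 0 0 0 -43.7;-1 0.4035 0.154 0.03 0 0 -43.7"}}

```text
time_s: 11.78
eef_pos: [0.5244, 0.3574, 0.202]
eef_rot: [0.003, 0.278, 0.96, 0.003]
wrist_force: [0.2, 0.7, 0.9]
opening: 1.002
grasp_force: 0.0
```

Call:
{"name": "servo_tool", "arguments": {"series": "-1 0 0 0.035 0 0 0;-1 0 0 0.07 0 0 0;-1 0 0 0.07 0 0 0;-1 0 0 0.07 0 0 0"}}

```text
time_s: 12.12
eef_pos: [0.5197, 0.3508, 0.1247]
eef_rot: [-0.003, 0.28, 0.96, -0.003]
wrist_force: [0.6, 0.3, 0.6]
opening: 0.999
grasp_force: 0.0
```

```bash
python3 go.py .5241 .3511 .037 147.4
```

```text
t 12.1167 pos [0.5197 0.3508 0.1247] F [0.6 0.3 0.6] open 0.999
shift [-0.004   0.0032  0.0876] turn [-0.4  -0.27  0.02] rows 2.105364178894404 0.055198386801675596
```

Call:
{"name": "servo_tool", "arguments": {"series": "-1 0 0 0.03 0 0 0;-1 0 0 0.04 0 0 0;-1 0 0 0.04 0 0 0;-1 0 0 0.04 0 0 0"}}

```text
time_s: 12.45
eef_pos: [0.5227, 0.3519, 0.0894]
eef_rot: [0.0, 0.281, 0.96, 0.0]
wrist_force: [0.1, -0.0, 0.6]
opening: 1.001
grasp_force: 0.0
```

```bash
python3 go.py .5241 .3511 .037 147.4
```

```text
t 12.45 pos [0.5227 0.3519 0.0894] F [ 0.1 -0.   0.6] open 1.001
shift [-0.0016  0.0001  0.0524] turn [0.01 0.   0.01] rows 1.2571968505153786 0.0014502801149220005
```

Call:
{"name": "servo_tool", "arguments": {"series": "-1 -0.001 0 0.02 0 0 0;-1 -0.001 0 0.04 0 0 0;-1 -0.001 0 0.05 0 0 0;-1 -0.001 0 0.051 0 0 0;-1 -0.001 0 0.051 0 0 0;1 -0.001 0 0.051 0 0 0;1 -0.001 0 0.051 0 0 0;1 -0.001 0 0.051 0 0 0;1 -0.001 0 0.051 0 0 0;1 -0.001 0 0.051 0 0 0;1 -0.001 0 0.051 0 0 0"}}

```text
time_s: 13.37
eef_pos: [0.5245, 0.3521, 0.0393]
eef_rot: [0.001, 0.28, 0.96, 0.001]
wrist_force: [0.2, 0.6, 6.2]
opening: 0.692
grasp_force: 66.9
```

Call:
{"name": "servo_tool", "arguments": {"series": "1 0 0 -0.02 0 0 0;1 0 0 -0.05 0 0 0;1 0 0 -0.09 0 0 0;1 0 0 -0.13 0 0 0;1 0 0 -0.17 0 0 0;1 0 0 -0.19 0 0 0;1 0 0 -0.19 0 0 0;1 0 0 -0.19 0 0 0"}}

```text
time_s: 14.03
eef_pos: [0.5235, 0.3515, 0.2282]
eef_rot: [0.001, 0.28, 0.96, 0.001]
wrist_force: [-0.9, -1.2, -4.7]
opening: 0.693
grasp_force: 66.6
```

```bash
python3 go.py .6069 .0207 .23 103.7; python3 - <<'E'
from h import *
im,W,z,E,f=look("top"); print(rect(W,(230,345,150,230),.098,.112))
E
```

```text
t 14.0333 pos [0.5235 0.3515 0.2282] F [-0.9 -1.2 -4.7] open 0.693
shift [-0.2484 -0.2338 -0.0019] turn [1.200e-01 3.000e-02 4.372e+01] rows 8.181735448326066 6.106360325329338
(array([0.60672754, 0.02056488]), [64.8585205078125, 150.20465087890625], np.float32(103.421005), np.float64(0.10617230095494934), 1219)
```

Call:
{"name": "servo_tool", "arguments": {"series": "1 -0.02 -0.02 0 0 0 5;1 -0.045 -0.042 0 0 0 10;1 -0.07 -0.066 0 0 0 15;1 -0.095 -0.09 0 0 0 20;1 -0.12 -0.113 0 0 0 25;1 -0.145 -0.137 0 0 0 30;1 -0.17 -0.16 0 0 0 35;1 -0.195 -0.184 0 0 0 40;1 -0.22 -0.207 0 0 0 43.8;1 -0.24 -0.226 0 0 0 43.8;1 -0.248 -0.234 0 0 0 43.8;1 -0.248 -0.234 0 0 0 43.8"}}

```text
time_s: 15.08
eef_pos: [0.6052, 0.0179, 0.224]
eef_rot: [-0.002, 0.62, 0.785, -0.002]
wrist_force: [-0.1, 0.1, -3.9]
opening: 0.69
grasp_force: 66.6
```

Call:
{"name": "servo_tool", "arguments": {"series": "1 0 0 0.02 0 0 0;1 0 0 0.045 0 0 0;1 0 0 0.06 0 0 0;1 0 0 0.065 0 0 0;1 0 0 0.065 0 0 0;1 0 0 0.065 0 0 0;1 0 0 0.065 0 0 0"}}

```text
time_s: 15.67
eef_pos: [0.6069, 0.0211, 0.1634]
eef_rot: [0.001, 0.618, 0.786, 0.0]
wrist_force: [-0.1, 0.2, -3.7]
opening: 0.692
grasp_force: 66.5
```

```bash
python3 go.py .6068 .0207 .145 103.6; python3 - <<'E'
from h import *
im,W,z,E,f=look("scene"); cv2.imwrite("pics/s3.png",cv2.resize(im[100:300,160:400,::-1],None,fx=3,fy=3))
E
```

```text
t 15.6667 pos [0.6069 0.0211 0.1634] F [-0.1  0.2 -3.7] open 0.692
shift [-0.0004 -0.0002  0.0184] turn [0.08 0.03 0.06] rows 0.44083264042895126 0.011797952058915085
```

View pics/s3.png

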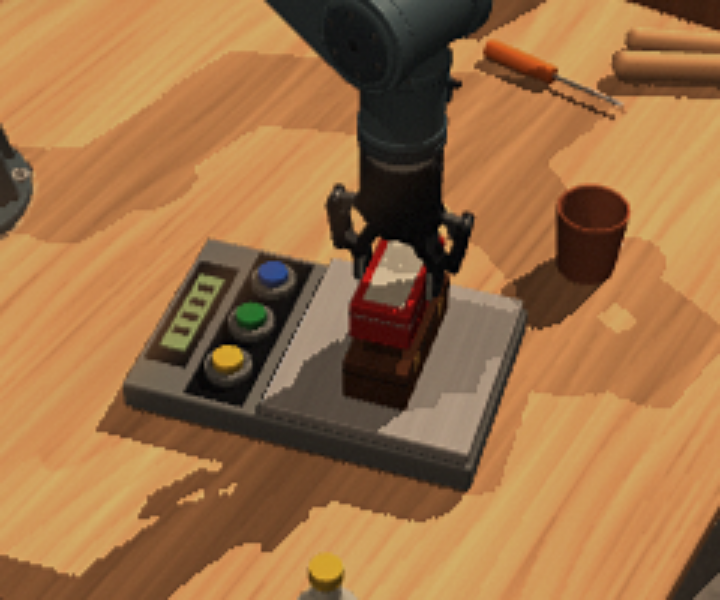

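The tin is held just above the wooden case, at about crop pixel (390,290), and lined up with it. I'll lower it gently.

Call:
{"name": "servo_tool", "arguments": {"series": "1 0 0 0.004 0 0 0;1 0 0 0.008 0 0 0;1 0 0 0.011 0 0 0;1 0 0 0.013 0 0 0;1 0 0 0.0145 0 0 0;1 0 0 0.0145 0 0 0"}}

```text
time_s: 16.22
eef_pos: [0.6059, 0.0207, 0.1473]
eef_rot: [-0.0, 0.618, 0.786, -0.0]
wrist_force: [0.8, 0.3, -4.8]
opening: 0.687
grasp_force: 66.5
```

Call:
{"name": "servo_tool", "arguments": {"series": "1 0 0 0.0007 0 0 0;1 0 0 0.0014 0 0 0;1 0 0 0.002 0 0 0;1 0 0 0.002 0 0 0"}}

```text
time_s: 16.55
eef_pos: [0.6062, 0.0207, 0.1458]
eef_rot: [-0.0, 0.618, 0.786, -0.0]
wrist_force: [0.1, -0.1, -3.0]
opening: 0.689
grasp_force: 66.5
```

Call:
{"name": "servo_tool", "arguments": {"series": "1 0 0 0.0008 0 0 0;1 0 0 0.0015 0 0 0;1 0 0 0.0015 0 0 0"}}

```text
time_s: 16.8
eef_pos: [0.6065, 0.0207, 0.1453]
eef_rot: [0.0, 0.618, 0.786, 0.0]
wrist_force: [-3.5, 0.0, 3.6]
opening: 0.69
grasp_force: 67.2
```

Contact, so I'll release.

Call:
{"name": "servo_tool", "arguments": {"series": "0.6 0 0 0 0 0 0;-1 0 0 0 0 0 0;-1 0 0 0 0 0 0;-1 0 0 0 0 0 0;-1 0 0 0 0 0 0;-1 0 0 -0.02 0 0 0;-1 0 0 -0.05 0 0 0;-1 0 0 -0.085 0 0 0;-1 0 0 -0.085 0 0 0;-1 0 0 -0.085 0 0 0"}}

```text
time_s: 17.63
eef_pos: [0.608, 0.0204, 0.2324]
eef_rot: [0.003, 0.618, 0.786, 0.001]
wrist_force: [0.2, -0.3, -0.8]
opening: 1.0
grasp_force: 0.0
```

```bash
python3 go.py .4382 .0492 .13 103.7
```

```text
t 17.6333 pos [0.608  0.0204 0.2324] F [ 0.2 -0.3 -0.8] open 1.0
shift [ 0.0682 -0.1588  0.1013] turn [ 0.32  0.13 -0.08] rows 4.8039529222556325 0.04430066352772404
```

Call:
{"name": "servo_tool", "arguments": {"series": "-1 0.068 -0.158 0 0 0 0;1 0.068 -0.158 0 0 0 0;1 0.068 -0.158 0 0 0 0;1 0.068 -0.158 0 0 0 0;1 0.068 -0.158 0 0 0 0;1 0.068 -0.158 0.04 0 0 0;1 0.068 -0.158 0.08 0 0 0;1 0.068 -0.158 0.115 0 0 0;1 0.068 -0.158 0.13 0 0 0;1 0.068 -0.158 0.13 0 0 0;1 0.068 -0.158 0.13 0 0 0"}}

```text
time_s: 18.55
eef_pos: [0.4356, 0.0497, 0.0982]
eef_rot: [-0.002, 0.618, 0.786, -0.001]
wrist_force: [0.5, -0.3, 0.0]
opening: 0.004
grasp_force: 0.0
```

```bash
python3 go.py .4382 .0492 .08 103.7; python3 - <<'E'
from h import *
im,W,z,E,f=look("top"); cv2.imwrite("pics/t4.png",cv2.resize(im[130:310,130:440,::-1],None,fx=2.5,fy=2.5))
print(rect(W,(230,345,150,230),.142,.16)); print(rect(W,(230,345,150,230),.098,.16))
E
```

```text
t 18.55 pos [0.4356 0.0497 0.0982] F [ 0.5 -0.3  0. ] open 0.004
shift [-0.0011  0.0025  0.0182] turn [-0.18 -0.08 -0.08] rows 0.4421637910199891 0.025743272742893588
(array([0.60597162, 0.01974422]), [60.970733642578125, 120.38036346435547], np.float32(103.84953), np.float64(0.1514299766841558), 995)
(array([0.606091  , 0.02050195]), [64.29776763916016, 150.39610290527344], np.float32(102.82362), np.float64(0.15041717557511403), 1296)
```

View pics/t4.png

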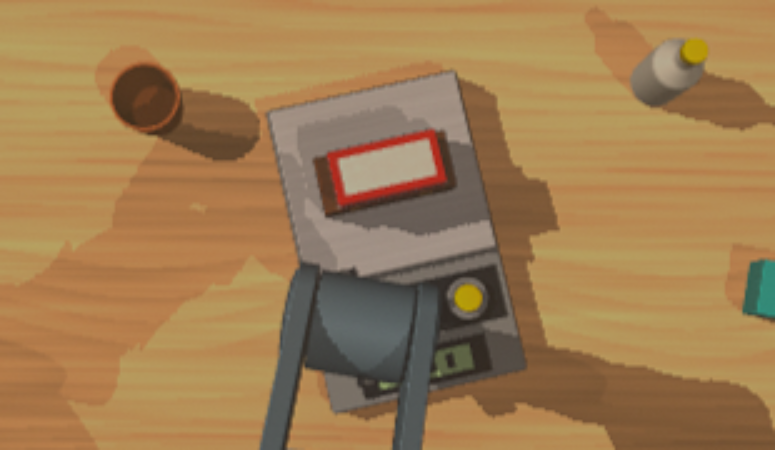

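The tin sits squarely on the case, at crop pixel (387,170), about 1 mm off centre. Next I'll press the blue key.

Call:
{"name": "servo_tool", "arguments": {"series": "1 0 0.001 0.011 0 0 0;1 0 0.001 0.015 0 0 0;1 0 0.001 0.018 0 0 0;1 0 0.001 0.0195 0 0 0;1 0 0.001 0.0205 0 0 0;1 0 0.001 0.0205 0 0 0"}}

```text
time_s: 19.1
eef_pos: [0.4392, 0.0496, 0.0809]
eef_rot: [0.001, 0.618, 0.786, 0.001]
wrist_force: [-2.0, -0.4, 13.0]
opening: -0.001
grasp_force: 6.2
```

Call:
{"name": "servo_tool", "arguments": {"series": "1 0 0 0.001 0 0 0;1 0 0 0.001 0 0 0;1 0 0 -0.03 0 0 0;1 0 0 -0.07 0 0 0;1 0 0 -0.11 0 0 0;1 0 0 -0.14 0 0 0;1 0 0 -0.14 0 0 0;1 0 0 -0.14 0 0 0;1 0 0 -0.14 0 0 0"}}

```text
time_s: 19.85
eef_pos: [0.4371, 0.0499, 0.2185]
eef_rot: [-0.0, 0.618, 0.786, -0.0]
wrist_force: [0.4, 0.4, 0.5]
opening: -0.002
grasp_force: 0.0
```

```bash
python3 - <<'E'
from h import *
im,W,z,E,f=look("top")
print(rect(W,(230,345,150,230),.142,.16)); print(ctrl.get_obs()["wrist_force"]); print(ctrl.hand_in())
E
```

```text
(array([0.60569147, 0.01960969]), [60.820640563964844, 120.64076232910156], np.float32(103.78334), np.float64(0.15125495665866806), 1001)
[-0.4879745   0.32441567  0.44917426]
the job is handed in; nothing more can be done
None
```

I pressed green, yellow and blue fully down in turn, with the wooden case set mid-platform and the red tin squarely on top (about 1 mm off centre by camera), and handed the job in at about 20 s; no verdict was returned.

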